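Restock the needle dry box from a tightly packed carrier tray

TASK

Restock the dry box: the flat needle cases lie packed so tightly side by side in the aluminium carrier tray that fingers do not fit between them, so nudge each case endways out of the row until there is finger room, then lift it out and lay it flat and right way up in the open dry box (two piles, at most two cases high). When every case is in, lower the box's hinged lid until it is fully shut. Leave the bottles and the dish behind the work where they stand.

Things in the scene. Friction and masses are not known exactly. Their poses are not given: they have to be found in the camera images.
- carrier_tray: Aluminium carrier tray, fixed, 122 (x) x 260 (y) mm, origin on the bench under its centre. Floor 20 mm above the bench; cheeks (top 42 mm above the bench, flush with the cases) close its y ends at +-126 mm; open without a lip at -x and +x, so cases slide out either way along x. The cases lie in a row along its y, 62 mm from centre to centre, their 125 mm length along its x.
- dry_box: White plastic dry box, fixed to the bench, outside 162 (x) x 222 (y) x 62 mm high to the rim, walls 6 mm, floor 5 mm; inside 150 x 210 x 57 mm deep: two cases high fit below the lid, three do not. Origin on the bench under its centre; -x is the front, the lid is hinged along the +x rim.
- box_floor (a point): Centre of the dry box's inner floor, 5 mm above the box's origin; axes as the box's.
- lid (a joint): Angle of the dry box's lid, rad: 0 shut on the rim, grows as it opens, 1.57 upright, stop at 1.9. Starts open, near upright. The hinge is stiff (0.36 N m): the lid stays where it is left, needs about 2 to 4 N at its front edge to lower it and must be pushed all the way down.
- lid_edge (a point): Middle of the lid's free front edge, 168 mm from the hinge axis, half-way through the 10 mm thickness; moves with the lid. A finger tab (70 mm wide, 6 mm thick) sticks out 15 mm beyond it. The lid is a grey frame with a clear window, 222 mm wide; when shut, its outer face is 11 mm above the hinge axis.
- lid_hinge (a point): Middle of the lid's hinge axis, which is parallel to the box's y; 87 mm behind the box's centre and 62 mm above the bench.
- case_0: Dark grey hinged needle case, kept shut, 58 (its x) x 125 (its y) x 22 mm, with a small clasp on the -x side, about 0.08 to 0.15 kg; one of three or four alike (None if absent). Origin at the centre of its underside, z up through the lid; grip it across its 58 mm width.
- case_1: Dark grey hinged needle case, kept shut, 58 (its x) x 125 (its y) x 22 mm, with a small clasp on the -x side, about 0.08 to 0.15 kg; one of three or four alike (None if absent). Origin at the centre of its underside, z up through the lid; grip it across its 58 mm width.
- case_2: Dark grey hinged needle case, kept shut, 58 (its x) x 125 (its y) x 22 mm, with a small clasp on the -x side, about 0.08 to 0.15 kg; one of three or four alike (None if absent). Origin at the centre of its underside, z up through the lid; grip it across its 58 mm width.
- case_3: Dark grey hinged needle case, kept shut, 58 (its x) x 125 (its y) x 22 mm, with a small clasp on the -x side, about 0.08 to 0.15 kg; one of three or four alike (None if absent). Origin at the centre of its underside, z up through the lid; grip it across its 58 mm width.
- amber_bottle: Bottle with amber medium and white cap, 44 mm wide, 88 mm high, loose, stands on the bench behind the work; leave it alone. Origin at the centre of its underside.
- oil_bottle: Bottle with green label and black cap, 52 mm wide, 112 mm high, loose, stands on the bench behind the work; leave it alone. Origin at the centre of its underside.
- dish: Clear petri dish, 60 mm wide, 18 mm high, loose, stands on the bench behind the work; leave it alone. Origin at the centre of its underside.

How it is judged:
On the way, in this order (a step that is already met when the one before it is completed fails the run):
1. every case lies flat in the open dry box (x of case_0 in the frame of box_floor between -0.05 and 0.05 m and y of case_0 in the frame of box_floor between -0.08 and 0.08 m and z of case_0 in the frame of box_floor between -0.006 and 0.032 m and angle between each of case_0, case_1, case_2, case_3's own z axis and vertical below 0.12 rad and x of case_1 in the frame of box_floor between -0.05 and 0.05 m and y of case_1 in the frame of box_floor between -0.08 and 0.08 m and z of case_1 in the frame of box_floor between -0.006 and 0.032 m and x of case_2 in the frame of box_floor between -0.05 and 0.05 m and y of case_2 in the frame of box_floor between -0.08 and 0.08 m and z of case_2 in the frame of box_floor between -0.006 and 0.032 m and x of case_3 in the frame of box_floor between -0.05 and 0.05 m and y of case_3 in the frame of box_floor between -0.08 and 0.08 m and z of case_3 in the frame of box_floor between -0.006 and 0.032 m and value of joint lid above 0.8 rad), for 0.2 s.
2. the lid is shut (value of joint lid below 0.05 rad), for 0.2 s.
At the end, for the whole second after the job is handed in: All cases in the dry box, flat and right way up (within 7 degrees), at most two high, centres within 50 mm (x) and 80 mm (y) of its middle, at rest; then the lid is shut to within 0.05 rad (8 mm at its front edge) (x of case_0 in the frame of box_floor between -0.05 and 0.05 m and y of case_0 in the frame of box_floor between -0.08 and 0.08 m and z of case_0 in the frame of box_floor between -0.006 and 0.032 m and angle between each of case_0, case_1, case_2, case_3's own z axis and vertical below 0.12 rad and x of case_1 in the frame of box_floor between -0.05 and 0.05 m and y of case_1 in the frame of box_floor between -0.08 and 0.08 m and z of case_1 in the frame of box_floor between -0.006 and 0.032 m and x of case_2 in the frame of box_floor between -0.05 and 0.05 m and y of case_2 in the frame of box_floor between -0.08 and 0.08 m and z of case_2 in the frame of box_floor between -0.006 and 0.032 m and x of case_3 in the frame of box_floor between -0.05 and 0.05 m and y of case_3 in the frame of box_floor between -0.08 and 0.08 m and z of case_3 in the frame of box_floor between -0.006 and 0.032 m and value of joint lid below 0.05 rad and linear speed of each of case_0, case_1, case_2, case_3 below 0.02 m/s); the robot touches nothing.
It fails at once if a bottle or the dish behind the work is pushed more than 30 mm away (distance of any of amber_bottle, oil_bottle, dish from where it was at the start of the episode above 0.03 m).
Of case_0, case_1, case_2, case_3 only 3 to 4 are there at a start; the rules pass over those that are not, and their reading is None.
At some moment in a run one of case_0, case_1, case_2, case_3 may be knocked a few centimetres aside while the robot is not near it.
Once in a run the grip may slacken for a moment while it holds something.
It also fails if it takes over 210 s, if anything falls off the work surface, if the arm or the gripper's body presses on something with over 40 N, if the wrist force passes 120 N, or if a joint passes its speed limit or range.

ROBOT

A 6-joint arm with a two-finger parallel gripper is mounted at the origin on a cart in front of the work surface, level with it; the furniture and walls round the work are solid. World frame = base frame: x ahead of the robot, y to its left, z up, the work surface at z = 0. Lengths are in m, angles in rad, forces in N, time in s.
With the tool pointing down it reaches from about 0.3 to 0.775 m from the base axis. Payload 14.6 kg.
Tool frame: the origin (TCP) lies between the finger pads; the fingertips stand 14 mm ahead of it and the grasp point (between the pads) lies 5 mm behind it; z points along the fingers, y is the line along which they close (so a half turn about z gives the same grasp; the last joint's range is limited). The gripper opens to 94 mm and grips with 3 to 60 N. Pads are 16 mm wide; open, the fingers measure 119 mm over their backs; the gripper's body (75 mm by 177 mm) begins 78 mm behind the grasp point.
Start: joints at [0.683, 0.3, 1.521, -0, 1.321, -0.067], TCP at [0.402, 0.375, 0.219] pointing down, gripper open.
Joint ranges: [-3.03, 3.03], [-0.79, 2.21], [0.23, 2.52], [-1.04, 4.18], [0, 3.07], [-2.55, 2.55]. Speed limits (rad/s): [2.22, 2.22, 2.57, 3.14, 3.14, 3.14].

INTERFACE

Orientations are given as [roll, pitch, yaw] about the fixed x, y, z axes, in that order (R = Rz(yaw) Ry(pitch) Rx(roll)).
In Python, from station import ctrl gives the robot as it stands. The module is installed in compiled form; this text tells all that it offers.
- The arm moves only by the tool move_arm, never from a script. Its argument "targets" is a list of rows, each a list of 7 numbers: the opening, from -1 (shut) to 1 (fully open), then the shift along the tool's x, y, z in units of 50 mm (1.0 is 50 mm), then the turn, a rotation vector about the tool's x, y, z in rad. A call has 1 to 12 rows; each row is the pose to reach, as a shift and turn from the pose commanded when the call began, along the tool's axes at that moment; what a row does not reach only later rows make up. A row lasts 1/10 s, in which the tool goes at most 50 mm and 8.59 degrees, less where a joint would pass 70% of its speed; a pose out of reach is approached as far as the arm can. A call with a gripper value outside its range is refused whole. The fingers move at their own pace and stop on an object; "grip_force" is the grip in N (left out, the last holds). Time passes only in rows, so rows that repeat a pose let the fingers close. It gives the time, the measured TCP pose, the force, the opening and the grip force at its end, in the units of the state.
- ctrl.get_obs(): the state, without advancing time (a new reading comes with each control period).
- ctrl.camera(name): name is "scene" or "top" or "wrist"; returns (picture, depth): 400x640x3 uint8, red, green, blue; 400x640 float32, m along the optical axis (not along the pixel's ray), 0 where there is no reading.
- ctrl.camera_params(name): a dict with "intrinsics" (3x3 intrinsics, pixels), "k1" (the pictures are not rectified: a ray, as slopes to the right and down, at radius r is drawn at 1 + k1 r^2 times it, then the intrinsics apply), "rvec" (rotation vector, rad) and "tvec" (3), from world to camera coordinates, as OpenCV has them; the wrist camera has in their place "T_tool_cam" (4x4, takes a point from camera to tool coordinates, whose origin is the TCP and whose axes are the flange's). Camera axes: x right, y down, z forward; pixel columns grow to the right and rows downward; lengths in m; the calibration is good to about 2 mm. A picture is of the moment at which its call begins: read the wrist's pose just before it. camera_params takes no time and is no camera call.
- ctrl.hand_in(): hands the job in; it is judged then, once.
Trained networks look in the newest picture that a camera, given by its name, has taken for a name from the list of things; names that differ only in an ending like _2 or _b are one class to them, and where a whole thing is asked for, a point or a joint stands for the part that bears it (a point fixed in the world has none). Each returns a list of dicts, best first, with "score" (0 to 1); they miss things now and then, are a little off and sometimes report something else, mostly with a low value. They report only what shows in the picture. A call takes as long as a camera call.
- ctrl.cut_out(camera, target): "region" (400x640 bool, what is visible of it) and "point" ([column, row] in pixels, amid what is visible of it).
- ctrl.tip_of(camera, target): "point" ([column, row] in pixels: a listed point, or the origin of a listed thing).
The state is a dict: "time_s": time; "qpos": joint angles; "joint_vel": joint speeds; "tau": joint torques, N m; "ee_pos": TCP position; "eef_rot": TCP orientation; "force": force on the tool from outside, world axes, zero at the start; "moment": the same for the moment, N m; "grip_width": finger opening in m; "grip_force": force on a finger pad.
Only numpy, scipy, OpenCV 4.12 (cv2) and the standard library are available. Lean on these libraries where they do the work, as an engineer would, in place of code of your own. Each camera call takes 0.05 s, during which the arm holds its last target. There are 200 camera calls.

## Working session

There is one attempt and no reset: what is moved stays moved. The work goes in short steps, Python scripts to look and compute and a tool call to move; the robot and the scene stay as the last step left them, time stands still between calls to the robot, and variables do not carry over. Pictures are saved under pics/ and viewed, at most 14 in all, crops included, and the job is handed in when it is done.

Besides the shell and the picture viewer there is one more tool, called after "Call:" by a JSON object that holds its "name" and its "arguments", one argument or row to a line. move_arm: Moves the arm, as the interface text tells. Its arguments: {"type":"object","properties":{"targets":{"type":"array"},"grip_force":{"type":"number"}},"required":["targets"]}

```bash
mkdir -p pics; cat > h.py <<'E'
import numpy as np, cv2
from scipy.spatial.transform import Rotation as R
from station import ctrl
def undist(p,P):
    K=np.array(P["intrinsics"]);k=P["k1"]
    d=(np.atleast_2d(np.asarray(p,float))-K[:2,2])/[K[0,0],K[1,1]]
    u=d.copy()
    for _ in range(20): u=d/(1+k*(u**2).sum(1,keepdims=True))
    return np.c_[u,np.ones(len(u))]
def cam_T(name,obs=None):
    P=ctrl.camera_params(name)
    if "T_tool_cam" in P:
        o=obs or ctrl.get_obs(); T=np.eye(4)
        T[:3,:3]=R.from_euler("xyz",o["eef_rot"]).as_matrix(); T[:3,3]=o["ee_pos"]
        return P,T@np.array(P["T_tool_cam"])
    Rm=R.from_rotvec(np.ravel(P["rvec"])).as_matrix(); T=np.eye(4)
    T[:3,:3]=Rm.T; T[:3,3]=-Rm.T@np.ravel(P["tvec"]); return P,T
def world(name,p,depth,obs=None):
    """pixels -> world with depth array (same length)"""
    P,T=cam_T(name,obs); r=undist(p,P)*np.ravel(depth)[:,None]
    return r@T[:3,:3].T+T[:3,3]
def at_z(name,p,z,obs=None):
    P,T=cam_T(name,obs); r=undist(p,P)@T[:3,:3].T
    return T[:3,3]+r*((z-T[2,3])/r[:,2])[:,None]
def cloud(name,D,mask,obs=None):
    v,u=np.nonzero(mask&(D>0)); return world(name,np.c_[u,v],D[v,u],obs)
def shot(name,f):
    o=ctrl.get_obs(); I,D=ctrl.camera(name); cv2.imwrite("pics/"+f,I[:,:,::-1]); return o,I,D
E
cat > a.py <<'E'
from h import *
np.set_printoptions(precision=3,suppress=True)
for n in ["top","scene"]:
    o,I,D=shot(n,n+"0.png")
    for t in ["carrier_tray","dry_box","case_0","lid","amber_bottle","oil_bottle","dish"]:
        for c in ctrl.cut_out(n,t)[:5]:
            m=c["region"]; C=cloud(n,D,m,o)
            if len(C)<5: continue
            zt=np.percentile(C[:,2],90); Q=C[abs(C[:,2]-np.median(C[:,2]))<.01]
            (cx,cy),wh,a=cv2.minAreaRect(Q[:,:2].astype(np.float32)*1000)
            print(n,t,round(c["score"],2),m.sum(),"pt",np.array(c["point"]),"med",np.median(C,0),"rect",np.array([cx,cy,*wh,a]).round(1), "z90",round(zt,3))
    for t in ["box_floor","lid_hinge","lid_edge","carrier_tray","dry_box"]:
        print(n,t,[(round(c["score"],2),np.array(c["point"])) for c in ctrl.tip_of(n,t)[:2]])
E
python3 a.py
```

```text
top carrier_tray 0.8 1052 pt [226.9 208.9] med [0.563 0.298 0.021] rect [550.9 203.6 260.3 122.6  81.3] z90 0.042
top dry_box 0.94 4626 pt [378.1 218.6] med [ 0.525 -0.193  0.007] rect [ 528.3 -193.5  211.6  207.4    0.4] z90 0.168
top case_0 0.93 748 pt [244.1 210.1] med [0.551 0.234 0.042] rect [552.7 235.1  63.3 125.   82. ] z90 0.045
top case_0 0.81 742 pt [266.2 211.1] med [0.548 0.169 0.042] rect [549.6 171.4  62.  124.7  81.2] z90 0.046
top case_0 0.58 766 pt [285.2 214.5] med [0.541 0.112 0.042] rect [540.9 110.6  62.2 125.3  81.4] z90 0.046
top lid 0.68 701 pt [380.  192.2] med [ 0.597 -0.187  0.205] rect [ 596.1 -174.7  181.3    1.    89.6] z90 0.234
top amber_bottle 0.77 227 pt [408.5 160.9] med [ 0.701 -0.279  0.069] rect [ 704.6 -283.5   42.2   42.5   51.4] z90 0.089
top oil_bottle 0.83 287 pt [427.7 165.3] med [ 0.687 -0.345  0.088] rect [ 690.8 -355.1   46.4   47.4    3.5] z90 0.113
top oil_bottle 0.36 641 pt [385.  193.3] med [ 0.597 -0.181  0.216] rect [ 600.4 -191.8  217.2   10.8   89.4] z90 0.236
top oil_bottle 0.23 4506 pt [383.1 217.6] med [ 0.527 -0.194  0.007] 
[... 1181 characters left out ...]
  47.7] z90 0.088
scene amber_bottle 0.47 2734 pt [267.3 183.4] med [ 0.602 -0.192  0.158] rect [ 601.7 -191.5  220.    11.6   89.3] z90 0.228
scene amber_bottle 0.38 703 pt [385.1 206.6] med [0.559 0.172 0.043] rect [550.1 172.8  64.3 131.7  81.2] z90 0.047
scene oil_bottle 0.93 384 pt [217.1 220.3] med [ 0.706 -0.348  0.085] rect [ 699.9 -350.9   41.2   50.2   30.3] z90 0.112
scene dish 0.47 40 pt [312.8 243.4] med [ 0.709 -0.042  0.019] rect [709.6 -41.7  33.   15.9  78. ] z90 0.023
scene box_floor []
scene lid_hinge [(0.7, array([273.3, 202.8]))]
scene lid_edge [(0.66, array([265.9, 167.4]))]
scene carrier_tray [(0.72, array([393.8, 213.8]))]
scene dry_box [(0.64, array([283.3, 191.2]))]
```

```bash
python3 -c "
import cv2
a=cv2.imread('pics/top0.png')[120:280,180:460];b=cv2.imread('pics/scene0.png')[130:270,180:460]
cv2.imwrite('pics/v1.png',cv2.resize(cv2.vconcat([a,b]),None,fx=2,fy=2))"
```

```text
(no output)
```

View pics/v1.png

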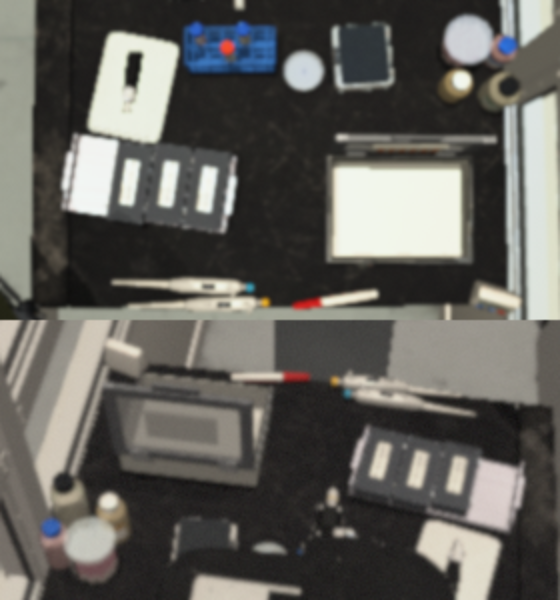

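The picture shows three dark cases in the tray's three right-hand slots. The left (+y) slot, around (90,175), is empty. The box is open at about (400,210) with its lid upright behind it, and a white plate lies behind the tray at (135,85). I'll refine the box, the plate height and the free space.

```bash
cat > b.py <<'E'
from h import *
np.set_printoptions(precision=3,suppress=True)
o,I,D=shot("top","top1.png"); print(o["eef_rot"],o["ee_pos"])
C=cloud("top",D,D>0,o)
B=C[(abs(C[:,1]+.19)<.14)&(abs(C[:,0]-.52)<.13)]
rim=B[(abs(B[:,2]-.062)<.004)]; fl=B[abs(B[:,2]-.005)<.006]
print("rim",len(rim),np.percentile(rim,[1,99],axis=0)); 
fl=fl[(abs(fl[:,0]-.52)<.085)]
print("floor row extents x@y", [ (y,np.percentile(fl[abs(fl[:,1]-y)<.01][:,0],[1,99])) for y in (-.26,-.19,-.12)])
print("y@x", [ (x,np.percentile(fl[abs(fl[:,0]-x)<.008][:,1],[1,99])) for x in (.47,.52,.56)])
L=B[B[:,2]>.08]; print("lid fit x=a+b z",np.polyfit(L[:,2],L[:,0],1), L[:,2].max(), np.percentile(L[:,1],[1,99]))
for x in np.arange(.40,.72,.02):
    print(round(x,2),[int(1000*np.max(q)) if len(q:=C[(abs(C[:,0]-x)<.01)&(abs(C[:,1]-y)<.01)][:,2]) else -1 for y in np.arange(.06,.32,.02)])
for t in ["box_floor","lid_edge"]:
    for n,z in (("top",.005),):
        for c in ctrl.tip_of(n,t)[:1]: print(t,at_z(n,c["point"],.005 if t=="box_floor" else .23))
E
python3 b.py
```

```text
[ 3.142 -0.     2.321] [0.402 0.375 0.219]
rim 450 [[ 0.424 -0.302  0.058]
 [ 0.594 -0.079  0.066]]
floor row extents x@y [(-0.26, array([0.437, 0.58 ])), (-0.19, array([0.438, 0.6  ])), (-0.12, array([0.435, 0.584]))]
y@x [(0.47, array([-0.326, -0.053])), (0.52, array([-0.323, -0.054])), (0.56, array([-0.324, -0.056]))]
lid fit x=a+b z [0.035 0.591] 0.24965770503187112 [-0.299 -0.083]
0.4 [21, 27, 27, 28, 27, 25, 20, 12, 12, 15, 8, 5, 530]
0.42 [5, 5, 6, 5, 5, 6, 8, 5, 6, 5, 6, 7, 522]
0.44 [6, 6, 7, 7, 9, 9, 6, 5, 6, 6, 6, 6, 6]
0.46 [5, 5, 6, 8, 4, 3, 8, 6, 2, 8, 5, 6, 8]
0.48 [4, 46, 48, 46, 44, 47, 43, 15, 46, 5, 4, 4, 7]
0.5 [6, 45, 48, 47, 47, 47, 47, 48, 46, 48, 44, 43, 26]
0.52 [7, 46, 47, 48, 50, 48, 46, 48, 50, 48, 48, 42, 25]
0.54 [43, 49, 46, 48, 48, 45, 46, 47, 48, 47, 49, 28, 27]
0.56 [43, 46, 48, 47, 46, 51, 48, 48, 49, 46, 46, 29, 25]
0.58 [43, 48, 47, 47, 48, 45, 49, 46, 46, 47, 46, 24, 26]
0.6 [41, 47, 47, 49, 48, 48, 51, 48, 49, 48, 44, 25, 26]
0.62 [5, 5, 6, 7, 5, 47, 45, 44, 44, 46, 42, 27, 26]
0.64 [9, 6, 9, 8, 4, 8, 13, 19, 18, 19, 19, 17, 11]
0.66 [4, 5, 9, 6, 3, 4, 19, 16, 18, 36, 15, 17, 19]
0.68 [7, 5, 8, 7, 8, 6, 15, 18, 29, 41, 19, 17, 16]
0.7 [6, 5, 8, 5, 5, 5, 17, 19, 36, 41, 22, 19, 16]
box_floor [[ 0.505 -0.207  0.005]]
lid_edge [[ 0.603 -0.194  0.23 ]]
```

```bash
cat > go.py <<'E'
import sys; from h import *
# usage: go.py name:x,y,z,yaw ...   shifts (50mm units) from current pose in tool axes
o=ctrl.get_obs(); p=np.array(o["ee_pos"]); Rm=R.from_euler("xyz",o["eef_rot"])
print("t",o["time_s"],"p",p.round(4),o["eef_rot"].round(3) if hasattr(o["eef_rot"],"round") else o["eef_rot"],"w",round(float(o["grip_width"]),4))
for a in sys.argv[1:]:
    x,y,z,yaw=map(float,a.split(","))
    G=R.from_euler("xyz",[np.pi,0,yaw])
    print(a,(Rm.inv().apply(np.array([x,y,z])-p)/.05).round(2),(Rm.inv()*G).as_rotvec().round(3))
E
python3 go.py .637,.222,.15,2.99 .637,.222,.04,2.99
```

```text
t 1.45 p [0.4024 0.3749 0.2194] [-3.142 -0.     2.321] w 0.094
.637,.222,.15,2.99 [-5.44  1.35  1.39] [-0.    -0.    -0.669]
.637,.222,.04,2.99 [-5.44  1.35  3.59] [-0.    -0.    -0.669]
```

Call:
{"name": "move_arm", "arguments": {
  "targets": [
    [-1,-2.7,0.7,0.7,0,0,-0.33],
    [-1,-2.7,0.7,0.7,0,0,-0.33],
    [-1,-2.7,0.7,0.7,0,0,-0.33],
    [-1,-5.44,1.35,1.39,0,0,-0.669],
    [-1,-5.44,1.35,1.39,0,0,-0.669],
    [-1,-5.44,1.35,1.39,0,0,-0.669],
    [-1,-5.44,1.35,1.39,0,0,-0.669],
    [-1,-5.44,1.35,1.39,0,0,-0.669],
    [-1,-5.44,1.35,3.0,0,0,-0.669],
    [-1,-5.44,1.35,3.0,0,0,-0.669],
    [-1,-5.44,1.35,3.59,0,0,-0.669],
    [-1,-5.44,1.35,3.59,0,0,-0.669]
  ],
  "grip_force": 10
}}

```text
time_s: 2.65
ee_pos: [0.6346, 0.2225, 0.0366]
eef_rot: [-3.139, -0.005, 2.991]
force: [0.0, 0.1, -0.8]
grip_width: 0.002
grip_force: 0.0
```

Call:
{"name": "move_arm", "arguments": {
  "targets": [
    [-1,0.15,0,-0.04,0,0,0],
    [-1,0.3,0,-0.04,0,0,0],
    [-1,0.45,0,-0.04,0,0,0],
    [-1,0.6,0,-0.04,0,0,0],
    [-1,0.75,0,-0.04,0,0,0],
    [-1,0.9,0,-0.04,0,0,0],
    [-1,1.05,0,-0.04,0,0,0],
    [-1,1.2,0,-0.04,0,0,0],
    [-1,1.25,0,-0.04,0,0,0],
    [-1,1.25,0,-0.04,0,0,0],
    [-1,1.1,0,-0.04,0,0,0],
    [-1,1.1,0,-1.8,0,0,0]
  ]
}}

```text
time_s: 3.85
ee_pos: [0.5808, 0.2289, 0.0859]
eef_rot: [-3.136, -0.01, 2.989]
force: [0.9, -0.0, 0.2]
grip_width: 0.0006
grip_force: 0.0
```

```bash
cat > c.py <<'E'
import sys; from h import *
np.set_printoptions(precision=3,suppress=True)
n=sys.argv[1]; o,I,D=shot(n,sys.argv[2]); print("t",o["time_s"])
for c in ctrl.cut_out(n,"case_0")[:5]:
    C=cloud(n,D,c["region"],o)
    if len(C)<50: continue
    Q=C[abs(C[:,2]-np.median(C[:,2]))<.01]
    (cx,cy),wh,a=cv2.minAreaRect(Q[:,:2].astype(np.float32)*1000)
    print(round(c["score"],2),c["region"].sum(),"med",np.median(C,0),"rect",np.array([cx,cy,*wh,a]).round(1))
E
python3 c.py top top2.png
```

```text
t 3.85
0.72 794 med [0.541 0.109 0.042] rect [540.9 109.4  65.4 125.2  80.3]
```

```bash
python3 go.py .473,.247,.15,2.99 .473,.247,.038,2.99
```

```text
t 3.95 p [0.5857 0.2308 0.0973] [3.138 0.007 2.989] w 0.0006
.473,.247,.15,2.99 [ 2.27 -0.02 -1.07] [ 0.003  0.007 -0.001]
.473,.247,.038,2.99 [ 2.29 -0.02  1.17] [ 0.003  0.007 -0.001]
```

Call:
{"name": "move_arm", "arguments": {
  "targets": [
    [0.57,0,0,-1.07,0,0,0],
    [0.57,1.0,0,-1.07,0,0,0],
    [0.57,2.27,-0.02,-1.07,0,0,0],
    [0.57,2.27,-0.02,-1.07,0,0,0],
    [0.57,2.27,-0.02,-1.07,0,0,0],
    [0.57,2.27,-0.02,-1.07,0,0,0]
  ]
}}

```text
time_s: 4.55
ee_pos: [0.4715, 0.2464, 0.1458]
eef_rot: [3.141, 0.001, 2.99]
force: [0.1, -0.1, 0.2]
grip_width: 0.0446
grip_force: 0.0
```

```bash
python3 c.py wrist w1.png;  python3 go.py .473,.247,.038,2.99
```

```text
t 4.55
0.9 7684 med [0.495 0.242 0.042] rect [503.1 241.6  64.3 125.2  80.9]
0.89 3435 med [0.5   0.12  0.041] rect [506.1 117.4  66.3  58.6  81.8]
0.59 2313 med [0.509 0.175 0.041] rect [533.9 175.3  61.2  95.8  80.3]
t 4.65 p [0.4716 0.2462 0.1453] [3.142 0.    2.989] w 0.0532
.473,.247,.038,2.99 [-0.02  0.02  2.15] [ 0.     0.    -0.001]
```

View pics/w1.png

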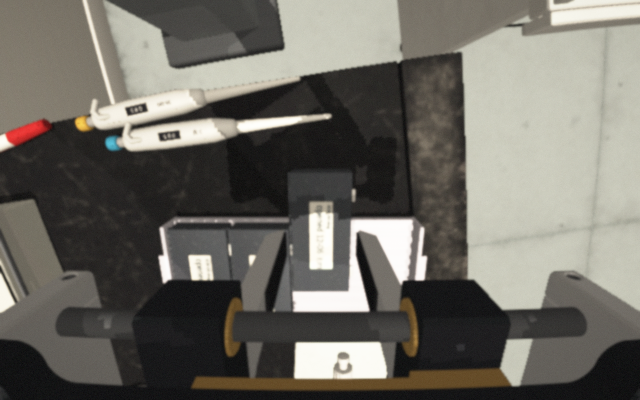

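Call:
{"name": "move_arm", "arguments": {
  "targets": [
    [0.57,0,0,0,0,0,0],
    [0.57,0,0,0.8,0,0,0],
    [0.57,0,0,1.6,0,0,0],
    [0.57,0,0,2.17,0,0,0],
    [0.57,0,0,2.17,0,0,0],
    [0,0,0,2.17,0,0,0],
    [-1,0,0,2.17,0,0,0],
    [-1,0,0,2.17,0,0,0],
    [-1,0,0,2.17,0,0,0],
    [-1,0,0,2.17,0,0,0]
  ],
  "grip_force": 45
}}

```text
time_s: 5.65
ee_pos: [0.4714, 0.2467, 0.0385]
eef_rot: [3.14, 0.003, 2.99]
force: [0.3, -0.2, 7.4]
grip_width: 0.0576
grip_force: 45.0
```

```bash
python3 go.py .477,-.242,.15,3.1416 .477,-.242,.03,3.1416
```

```text
t 5.65 p [0.4714 0.2467 0.0385] [3.14e+00 3.00e-03 2.99e+00] w 0.0576
.477,-.242,.15,3.1416 [-1.59 -9.64 -2.24] [ 0.001  0.003 -0.152]
.477,-.242,.03,3.1416 [-1.59 -9.65  0.16] [ 0.001  0.003 -0.152]
```

Call:
{"name": "move_arm", "arguments": {
  "targets": [
    [-1,0,0,-0.3,0,0,0],
    [-1,0,0,-0.8,0,0,0],
    [-1,0,0,-1.5,0,0,0],
    [-1,0,0,-2.3,0,0,0],
    [-1,0,0,-2.3,0,0,0],
    [-1,0,0,-2.3,0,0,0]
  ]
}}

```text
time_s: 6.25
ee_pos: [0.4706, 0.2464, 0.1526]
eef_rot: [3.141, 0.001, 2.99]
force: [0.5, 0.1, -2.4]
grip_width: 0.0571
grip_force: 45.0
```

```bash
python3 go.py .477,-.242,.15,3.1416 .477,-.242,.023,3.1416
```

```text
t 6.25 p [0.4706 0.2464 0.1526] [3.141e+00 1.000e-03 2.990e+00] w 0.0571
.477,-.242,.15,3.1416 [-1.6  -9.64  0.05] [ 0.001  0.001 -0.152]
.477,-.242,.023,3.1416 [-1.6  -9.64  2.59] [ 0.001  0.001 -0.152]
```

Call:
{"name": "move_arm", "arguments": {
  "targets": [
    [-1,-0.1,-0.5,0,0,0,-0.02],
    [-1,-0.2,-1.2,0,0,0,-0.03],
    [-1,-0.3,-2.0,0,0,0,-0.04],
    [-1,-0.5,-2.9,0,0,0,-0.05],
    [-1,-0.7,-3.8,0,0,0,-0.07],
    [-1,-0.8,-4.7,0,0,0,-0.08],
    [-1,-1.0,-5.6,0,0,0,-0.1],
    [-1,-1.1,-6.5,0,0,0,-0.12],
    [-1,-1.3,-7.4,0,0,0,-0.13],
    [-1,-1.4,-8.3,0,0,0,-0.14],
    [-1,-1.5,-9.1,0,0,0,-0.15],
    [-1,-1.6,-9.64,0,0,0,-0.152]
  ]
}}

```text
time_s: 7.45
ee_pos: [0.4756, -0.2444, 0.1503]
eef_rot: [3.14, -0.002, 3.141]
force: [0.2, 0.2, -1.1]
grip_width: 0.058
grip_force: 45.0
```

```bash
python3 go.py .477,-.242,.023,3.1416; python3 c.py wrist w2.png; python3 c.py scene s2.png
```

```text
t 7.45 p [ 0.4756 -0.2444  0.1503] [ 3.140e+00 -2.000e-03  3.141e+00] w 0.058
.477,-.242,.023,3.1416 [-0.03  0.04  2.55] [ 0.001 -0.002 -0.001]
t 7.45
0.66 1809 med [0.556 0.093 0.041] rect [552.2  89.4 124.1  42.3  18.1]
0.63 13717 med [ 0.483 -0.245  0.153] rect [ 507.4 -244.2  125.3   63.1    0. ]
t 7.55
0.91 625 med [0.549 0.111 0.043] rect [542.1 111.4  60.6 127.1  80.5]
0.89 673 med [0.56  0.172 0.042] rect [549.7 173.7  62.9 131.5  81.4]
0.86 383 med [ 0.49  -0.248  0.155] rect [ 485.9 -247.2   87.4   63.2    3.6]
```

View pics/w2.png

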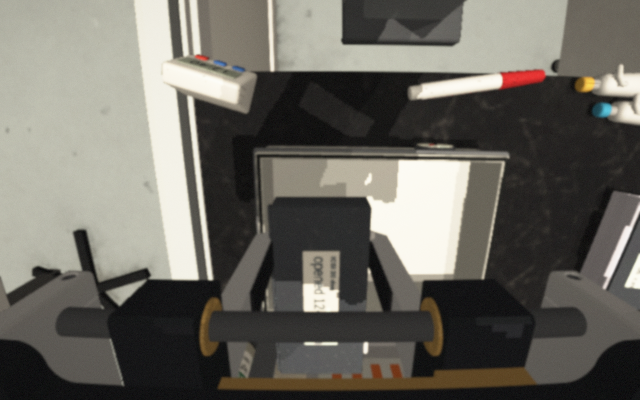

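Call:
{"name": "move_arm", "arguments": {
  "targets": [
    [-1,0,0.04,0.5,0,0,0],
    [-1,0,0.04,1.0,0,0,0],
    [-1,0,0.04,1.5,0,0,0],
    [-1,0,0.04,1.9,0,0,0],
    [-1,0,0.04,2.2,0,0,0],
    [-1,0,0.04,2.35,0,0,0],
    [-1,0,0.04,2.45,0,0,0],
    [-1,0,0.04,2.5,0,0,0],
    [-1,0,0.04,2.52,0,0,0]
  ]
}}

```text
time_s: 8.55
ee_pos: [0.4769, -0.24, 0.0263]
eef_rot: [-3.141, 0.0, -3.141]
force: [-0.9, 1.7, 1.9]
grip_width: 0.0574
grip_force: 45.0
```

Call:
{"name": "move_arm", "arguments": {
  "targets": [
    [-1,0,0,0.04,0,0,0],
    [-1,0,0,0.06,0,0,0],
    [0.35,0,0,0.06,0,0,0],
    [0.35,0,0,0.06,0,0,0],
    [0.35,0,0,0.06,0,0,0],
    [0.35,0,0,-0.5,0,0,0],
    [0.35,0,0,-1.3,0,0,0],
    [0.35,0,0,-2.0,0,0,0],
    [0.35,0,0,-2.6,0,0,0]
  ]
}}

```text
time_s: 9.45
ee_pos: [0.4768, -0.2402, 0.1579]
eef_rot: [-3.141, 0.001, -3.141]
force: [-0.3, 0.4, 0.6]
grip_width: 0.0634
grip_force: 0.0
```

```bash
python3 c.py wrist w3.png; python3 go.py .58,.1,.16,2.99 .629,.161,.16,2.99 
```

```text
t 9.45
0.92 6430 med [ 0.502 -0.241  0.027] rect [ 508.5 -240.6  124.2   62.9    0. ]
0.68 2568 med [0.55  0.098 0.041] rect [543.9  94.9 134.8  52.   16. ]
0.36 5744 med [ 0.592 -0.235  0.124] rect [ 593.3 -235.2    8.7  135.8    2.2]
t 9.55 p [ 0.4781 -0.241   0.16  ] [-3.138  0.006 -3.141] w 0.063
.58,.1,.16,2.99 [-2.04  6.82 -0.01] [-0.003  0.006  0.152]
.629,.161,.16,2.99 [-3.02  8.04 -0.01] [-0.003  0.006  0.152]
```

Call:
{"name": "move_arm", "arguments": {
  "targets": [
    [-1,0,1.0,0,0,0,0],
    [-1,0,2.0,0,0,0,0],
    [-1,0,3.0,0,0,0,0.03],
    [-1,0,4.0,0,0,0,0.06],
    [-1,0,5.0,0,0,0,0.09],
    [-1,-0.4,6.0,0,0,0,0.12],
    [-1,-1.0,6.8,0,0,0,0.152],
    [-1,-1.8,7.4,0,0,0,0.152],
    [-1,-2.6,7.8,0,0,0,0.152],
    [-1,-3.06,8.03,0,0,0,0.152],
    [-1,-3.06,8.03,0,0,0,0.152],
    [-1,-3.06,8.03,0,0,0,0.152]
  ]
}}

```text
time_s: 10.75
ee_pos: [0.629, 0.1612, 0.1545]
eef_rot: [-3.141, -0.002, 2.99]
force: [-0.0, 0.4, -0.3]
grip_width: 0.0005
grip_force: 0.0
```

```bash
python3 c.py scene s3.png; python3 go.py .631,.1605,.04,2.99
```

```text
t 10.75
0.94 472 med [0.581 0.172 0.042] rect [555.6 173.6  63.2 121.2  81.8]
0.76 626 med [0.554 0.11  0.043] rect [546.2 110.5  60.7 122.3  82. ]
t 10.85 p [0.6289 0.1608 0.1557] [-3.141e+00 -1.000e-03  2.989e+00] w 0.0003
.631,.1605,.04,2.99 [-0.04  0.    2.31] [-0.    -0.001 -0.001]
```

Call:
{"name": "move_arm", "arguments": {
  "targets": [
    [-1,-0.1,0,0.8,0,0,0],
    [-1,-0.1,0,1.6,0,0,0],
    [-1,-0.1,0,2.29,0,0,0],
    [-1,-0.1,0,2.29,0,0,0],
    [-1,0.1,0,2.29,0,0,0],
    [-1,0.3,0,2.29,0,0,0],
    [-1,0.5,0,2.29,0,0,0],
    [-1,0.7,0,2.29,0,0,0],
    [-1,0.9,0,2.29,0,0,0],
    [-1,1.1,0,2.29,0,0,0],
    [-1,1.21,0,2.29,0,0,0],
    [-1,1.21,0,2.29,0,0,0]
  ]
}}

```text
time_s: 12.05
ee_pos: [0.5691, 0.1707, 0.0416]
eef_rot: [-3.141, -0.0, 2.99]
force: [-0.5, 0.0, -1.2]
grip_width: 0.0004
grip_force: 0.0
```

```bash
python3 go.py .467,.185,.15,2.99
```

```text
t 12.05 p [0.5691 0.1707 0.0416] [-3.141 -0.     2.99 ] w 0.0004
.467,.185,.15,2.99 [ 2.06 -0.02 -2.17] [-0. -0.  0.]
```

Call:
{"name": "move_arm", "arguments": {
  "targets": [
    [-1,-0.15,0,0,0,0,0],
    [-1,-0.15,0,-0.8,0,0,0],
    [0.57,-0.15,0,-1.6,0,0,0],
    [0.57,0.5,0,-2.17,0,0,0],
    [0.57,1.3,0,-2.17,0,0,0],
    [0.57,2.06,-0.02,-2.17,0,0,0],
    [0.57,2.06,-0.02,-2.17,0,0,0],
    [0.57,2.06,-0.02,-2.17,0,0,0]
  ]
}}

```text
time_s: 12.85
ee_pos: [0.4684, 0.1852, 0.1503]
eef_rot: [3.141, 0.001, 2.99]
force: [-0.1, 0.2, 0.9]
grip_width: 0.045
grip_force: 0.0
```

```bash
python3 c.py wrist w4.png;  python3 go.py .467,.185,.037,2.99
```

```text
t 12.85
0.85 7412 med [0.49  0.181 0.042] rect [496.9 181.3  63.2 124.5  81.6]
0.81 2923 med [0.5   0.116 0.041] rect [529.4 112.7  64.2 104.7  81.5]
0.69 8668 med [ 0.474 -0.081  0.016] rect [ 496.9 -144.8  133.5  153.5   89. ]
0.56 891 med [ 0.522 -0.212  0.015] rect [ 510.8 -217.1   77.3   18.2    1.7]
t 12.95 p [0.469 0.185 0.15 ] [3.142 0.    2.989] w 0.0534
.467,.185,.037,2.99 [ 0.04 -0.01  2.26] [ 0.     0.    -0.001]
```

View pics/w4.png

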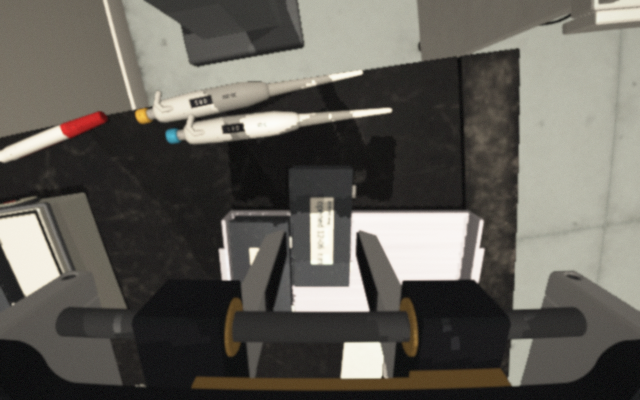

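The second case (around (320,230)) sticks out of the row with finger room on both sides, and the third stays put at (262,235).

Call:
{"name": "move_arm", "arguments": {
  "targets": [
    [0.57,0.04,0,0,0,0,0],
    [0.57,0.04,0,0.8,0,0,0],
    [0.57,0.04,0,1.6,0,0,0],
    [0.57,0.04,0,2.26,0,0,0],
    [0.57,0.04,0,2.26,0,0,0],
    [0,0.04,0,2.26,0,0,0],
    [-1,0.04,0,2.26,0,0,0],
    [-1,0.04,0,2.26,0,0,0],
    [-1,0.04,0,2.26,0,0,0],
    [-1,0.04,0,2.26,0,0,0]
  ],
  "grip_force": 45
}}

```text
time_s: 13.95
ee_pos: [0.4669, 0.1857, 0.0386]
eef_rot: [3.14, 0.003, 2.99]
force: [-0.3, -0.9, 8.4]
grip_width: 0.0577
grip_force: 45.0
```

Call:
{"name": "move_arm", "arguments": {
  "targets": [
    [-1,0,0,-0.3,0,0,0],
    [-1,0,0,-0.8,0,0,0],
    [-1,0,0,-1.5,0,0,0],
    [-1,0,0,-2.3,0,0,0],
    [-1,0,0,-2.3,0,0,0],
    [-1,0,0,-2.3,0,0,0]
  ]
}}

```text
time_s: 14.55
ee_pos: [0.4659, 0.1854, 0.1526]
eef_rot: [3.141, 0.002, 2.99]
force: [0.5, -0.2, -1.1]
grip_width: 0.0575
grip_force: 45.0
```

```bash
python3 go.py .478,-.141,.15,3.1416
```

```text
t 14.55 p [0.4659 0.1854 0.1526] [3.141e+00 2.000e-03 2.990e+00] w 0.0575
.478,-.141,.15,3.1416 [-1.23 -6.42  0.05] [ 0.001  0.002 -0.152]
```

Call:
{"name": "move_arm", "arguments": {
  "targets": [
    [-1,-0.1,-0.5,0,0,0,-0.02],
    [-1,-0.2,-1.2,0,0,0,-0.04],
    [-1,-0.4,-2.0,0,0,0,-0.05],
    [-1,-0.5,-2.9,0,0,0,-0.07],
    [-1,-0.7,-3.8,0,0,0,-0.09],
    [-1,-0.9,-4.7,0,0,0,-0.11],
    [-1,-1.1,-5.5,0,0,0,-0.13],
    [-1,-1.2,-6.1,0,0,0,-0.15],
    [-1,-1.23,-6.42,0,0,0,-0.152],
    [-1,-1.23,-6.42,0,0,0,-0.152]
  ]
}}

```text
time_s: 15.55
ee_pos: [0.4773, -0.1427, 0.1504]
eef_rot: [3.141, -0.002, 3.139]
force: [0.4, 0.6, -1.4]
grip_width: 0.0575
grip_force: 45.0
```

```bash
python3 c.py wrist w5.png; python3 go.py .478,-.141,.024,3.1416
```

```text
t 15.55
0.78 14119 med [ 0.484 -0.143  0.153] rect [ 507.8 -142.1  125.4   63.3    0.4]
0.78 5959 med [ 0.494 -0.243  0.027] rect [ 508.5 -240.4   64.2  124.6   89.8]
0.62 4725 med [0.522 0.105 0.041] rect [539.4 109.8  64.2 125.   81.6]
t 15.65 p [ 0.4776 -0.1408  0.1508] [ 3.141e+00 -2.000e-03  3.141e+00] w 0.0576
.478,-.141,.024,3.1416 [-0.01 -0.01  2.54] [ 0.001 -0.002 -0.   ]
```

Call:
{"name": "move_arm", "arguments": {
  "targets": [
    [-1,0,0,0.5,0,0,0],
    [-1,0,0,1.0,0,0,0],
    [-1,0,0,1.5,0,0,0],
    [-1,0,0,1.9,0,0,0],
    [-1,0,0,2.2,0,0,0],
    [-1,0,0,2.35,0,0,0],
    [-1,0,0,2.45,0,0,0],
    [-1,0,0,2.54,0,0,0],
    [-1,0,0,2.57,0,0,0],
    [-1,0,0,2.57,0,0,0]
  ]
}}

```text
time_s: 16.65
ee_pos: [0.4784, -0.1412, 0.0239]
eef_rot: [-3.141, 0.001, -3.141]
force: [0.2, 0.4, -0.5]
grip_width: 0.0576
grip_force: 45.0
```

Call:
{"name": "move_arm", "arguments": {
  "targets": [
    [0.35,0,0,0,0,0,0],
    [0.35,0,0,0,0,0,0],
    [0.35,0,0,0,0,0,0],
    [0.35,0,0,-0.5,0,0,0],
    [0.35,0,0,-1.3,0,0,0],
    [0.35,0,0,-2.0,0,0,0],
    [0.35,0,0,-2.6,0,0,0],
    [0.35,0,0,-2.6,0,0,0]
  ]
}}

```text
time_s: 17.45
ee_pos: [0.4797, -0.1418, 0.1574]
eef_rot: [-3.139, 0.006, -3.141]
force: [0.7, -0.1, -0.6]
grip_width: 0.0637
grip_force: 0.0
```

```bash
python3 c.py wrist w6.png; python3 go.py .50,.06,.155,2.99 .624,.099,.155,2.99 
```

```text
t 17.45
0.94 6458 med [ 0.501 -0.142  0.027] rect [ 508.6 -141.4  123.9   62.9    0.1]
0.84 4938 med [0.524 0.106 0.041] rect [539.4 109.8  65.6 125.1  80.1]
0.69 5638 med [ 0.493 -0.243  0.027] rect [ 508.3 -240.5   63.9  124.5   89.9]
t 17.55 p [ 0.4782 -0.1413  0.1536] [-3.141e+00  1.000e-03 -3.141e+00] w 0.0636
.50,.06,.155,2.99 [-0.44  4.03 -0.03] [-0.     0.001  0.152]
.624,.099,.155,2.99 [-2.92  4.8  -0.03] [-0.     0.001  0.152]
```

Call:
{"name": "move_arm", "arguments": {
  "targets": [
    [-1,0,1.0,0,0,0,0],
    [-1,0,2.0,0,0,0,0.03],
    [-1,0,3.0,0,0,0,0.06],
    [-1,0,3.9,0,0,0,0.1],
    [-1,-0.3,4.6,0,0,0,0.15],
    [-1,-1.2,4.77,0,0,0,0.152],
    [-1,-2.1,4.77,0,0,0,0.152],
    [-1,-2.88,4.77,0,0,0,0.152],
    [-1,-2.88,4.77,0,0,0,0.152],
    [-1,-2.88,4.77,0,0,0,0.152]
  ]
}}

```text
time_s: 18.55
ee_pos: [0.6215, 0.0972, 0.151]
eef_rot: [-3.141, -0.003, 2.99]
force: [0.5, 0.1, -0.5]
grip_width: 0.0003
grip_force: 0.0
```

```bash
python3 c.py scene s4.png; python3 go.py .624,.097,.04,2.99
```

```text
t 18.55
0.79 446 med [0.573 0.118 0.043] rect [548.  111.4  60.9 114.7  80.4]
0.42 2689 med [ 0.602 -0.191  0.159] rect [ 602.2 -191.4   12.1  218.9    0.3]
t 18.65 p [0.6211 0.0973 0.1526] [-3.141e+00 -2.000e-03  2.990e+00] w 0.0006
.624,.097,.04,2.99 [-0.06  0.    2.25] [-0.    -0.002 -0.   ]
```

Call:
{"name": "move_arm", "arguments": {
  "targets": [
    [-1,-0.07,0,0.8,0,0,0],
    [-1,-0.07,0,1.6,0,0,0],
    [-1,-0.07,0,2.25,0,0,0],
    [-1,-0.07,0,2.25,0,0,0],
    [-1,0.1,0,2.25,0,0,0],
    [-1,0.3,0,2.25,0,0,0],
    [-1,0.5,0,2.25,0,0,0],
    [-1,0.7,0,2.25,0,0,0],
    [-1,0.9,0,2.25,0,0,0],
    [-1,1.1,0,2.25,0,0,0],
    [-1,1.24,0,2.25,0,0,0],
    [-1,1.24,0,2.25,0,0,0]
  ]
}}

```text
time_s: 19.85
ee_pos: [0.5599, 0.1069, 0.0411]
eef_rot: [-3.141, -0.001, 2.99]
force: [0.1, 0.1, -1.2]
grip_width: 0.0004
grip_force: 0.0
```

Call:
{"name": "move_arm", "arguments": {
  "targets": [
    [-1,-0.15,0,0,0,0,0],
    [-1,-0.15,0,-0.8,0,0,0],
    [0.57,-0.15,0,-1.6,0,0,0],
    [0.57,0.5,0,-2.17,0,0,0],
    [0.57,1.3,0,-2.17,0,0,0],
    [0.57,2.06,-0.02,-2.17,0,0,0],
    [0.57,2.06,-0.02,-2.17,0,0,0],
    [0.57,2.06,-0.02,-2.17,0,0,0]
  ]
}}

```text
time_s: 20.65
ee_pos: [0.4595, 0.1213, 0.1499]
eef_rot: [3.141, 0.001, 2.99]
force: [0.1, -0.3, 0.3]
grip_width: 0.045
grip_force: 0.0
```

```bash
python3 c.py wrist w7.png;  python3 go.py .457,.124,.037,2.99
```

```text
t 20.65
0.95 3172 med [ 0.488 -0.139  0.027] rect [ 506.  -146.7  101.8   60.7    1.4]
0.83 3266 med [ 0.483 -0.226  0.026] rect [ 488.6 -238.4   59.8   88.8   85.9]
0.7 7529 med [0.481 0.12  0.042] rect [488.3 120.3  63.8 124.8  81.4]
t 20.75 p [0.46   0.1212 0.1495] [3.142 0.    2.989] w 0.0531
.457,.124,.037,2.99 [0.07 0.05 2.25] [ 0.     0.    -0.001]
```

View pics/w7.png

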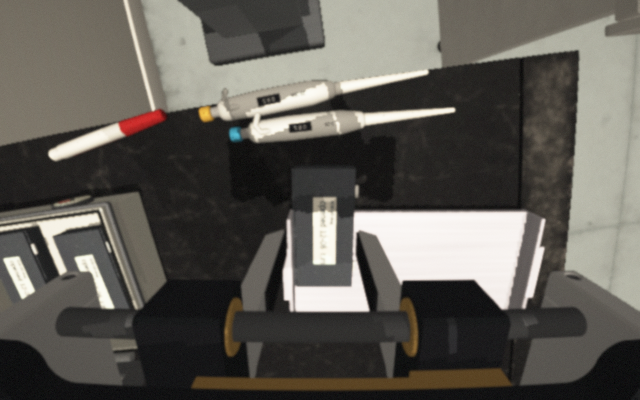

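The third case at (322,225) is out far enough, and two cases show in the box at lower left.

Call:
{"name": "move_arm", "arguments": {
  "targets": [
    [0.57,0.03,0.06,0,0,0,0],
    [0.57,0.03,0.06,0.8,0,0,0],
    [0.57,0.03,0.06,1.6,0,0,0],
    [0.57,0.03,0.06,2.25,0,0,0],
    [0.57,0.03,0.06,2.25,0,0,0],
    [0,0.03,0.06,2.25,0,0,0],
    [-1,0.03,0.06,2.25,0,0,0],
    [-1,0.03,0.06,2.25,0,0,0],
    [-1,0.03,0.06,2.25,0,0,0],
    [-1,0.03,0.06,2.25,0,0,0]
  ],
  "grip_force": 45
}}

```text
time_s: 21.75
ee_pos: [0.4588, 0.1247, 0.0385]
eef_rot: [3.141, 0.003, 2.99]
force: [-0.6, 0.8, 8.2]
grip_width: 0.0579
grip_force: 45.0
```

Call:
{"name": "move_arm", "arguments": {
  "targets": [
    [-1,0,0,-0.3,0,0,0],
    [-1,0,0,-0.8,0,0,0],
    [-1,0,0,-1.5,0,0,0],
    [-1,0,0,-2.3,0,0,0],
    [-1,0,0,-2.3,0,0,0],
    [-1,0,0,-2.3,0,0,0]
  ]
}}

```text
time_s: 22.35
ee_pos: [0.4579, 0.1245, 0.1526]
eef_rot: [3.141, 0.002, 2.99]
force: [0.7, -0.4, -1.6]
grip_width: 0.0571
grip_force: 45.0
```

```bash
python3 go.py .478,-.141,.15,3.1416
```

```text
t 22.35 p [0.4579 0.1245 0.1526] [3.141e+00 2.000e-03 2.990e+00] w 0.0571
.478,-.141,.15,3.1416 [-1.2  -5.19  0.05] [ 0.     0.002 -0.152]
```

Call:
{"name": "move_arm", "arguments": {
  "targets": [
    [-1,-0.1,-0.5,0,0,0,-0.02],
    [-1,-0.3,-1.2,0,0,0,-0.04],
    [-1,-0.5,-2.0,0,0,0,-0.06],
    [-1,-0.7,-2.9,0,0,0,-0.09],
    [-1,-0.9,-3.8,0,0,0,-0.11],
    [-1,-1.1,-4.5,0,0,0,-0.13],
    [-1,-1.2,-5.0,0,0,0,-0.15],
    [-1,-1.2,-5.19,0,0,0,-0.152],
    [-1,-1.2,-5.19,0,0,0,-0.152]
  ]
}}

```text
time_s: 23.25
ee_pos: [0.4772, -0.1415, 0.1508]
eef_rot: [3.141, -0.002, 3.14]
force: [0.4, 0.1, -1.1]
grip_width: 0.0576
grip_force: 45.0
```

```bash
python3 c.py wrist w8.png; python3 go.py .478,-.141,.046,3.1416
```

```text
t 23.25
0.93 14377 med [ 0.484 -0.142  0.154] rect [ 506.6 -140.8   65.   124.7   89.7]
0.76 1034 med [ 0.462 -0.15   0.026] rect [ 463.7 -150.6   14.8   59.7    0.2]
0.56 6103 med [ 0.494 -0.242  0.027] rect [ 508.8 -240.6   63.7  125.2   89.7]
t 23.35 p [ 0.4775 -0.1402  0.1513] [ 3.141e+00 -1.000e-03 -3.141e+00] w 0.0579
.478,-.141,.046,3.1416 [-0.01 -0.02  2.11] [ 0.001 -0.001  0.   ]
```

View pics/w8.png

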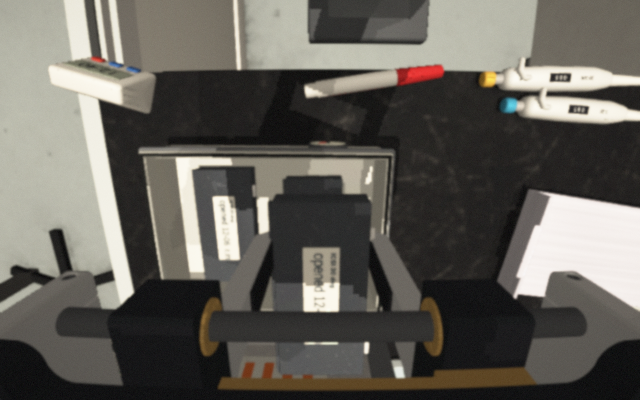

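Case 2 appears slightly shifted (now at about y −0.150, front edge at row 180). I'll lay the third case centred on it.

Call:
{"name": "move_arm", "arguments": {
  "targets": [
    [-1,-0.14,-0.17,0.5,0,0,0],
    [-1,-0.14,-0.17,1.0,0,0,0],
    [-1,-0.14,-0.17,1.4,0,0,0],
    [-1,-0.14,-0.17,1.7,0,0,0],
    [-1,-0.14,-0.17,1.9,0,0,0],
    [-1,-0.14,-0.17,2.0,0,0,0],
    [-1,-0.14,-0.17,2.08,0,0,0],
    [-1,-0.14,-0.17,2.1,0,0,0],
    [-1,-0.14,-0.17,2.1,0,0,0]
  ]
}}

```text
time_s: 24.25
ee_pos: [0.4851, -0.1496, 0.0473]
eef_rot: [-3.141, 0.001, -3.141]
force: [-0.6, 0.3, -1.8]
grip_width: 0.0578
grip_force: 45.0
```

Call:
{"name": "move_arm", "arguments": {
  "targets": [
    [0.35,0,0,0,0,0,0],
    [0.35,0,0,0,0,0,0],
    [0.35,0,0,0,0,0,0],
    [0.35,0,0,-0.5,0,0,0],
    [0.35,0,0,-1.3,0,0,0],
    [0.35,0,0,-2.0,0,0,0],
    [0.35,0.8,0,-2.6,0,0,0],
    [0.35,0.8,0,-2.6,0,0,0]
  ]
}}

```text
time_s: 25.05
ee_pos: [0.4439, -0.15, 0.1811]
eef_rot: [-3.139, 0.006, 3.141]
force: [0.5, 0.2, -0.7]
grip_width: 0.0634
grip_force: 0.0
```

```bash
python3 c.py wrist w9.png; python3 go.py .478,-.141,.046,3.1416
```

```text
t 25.05
0.97 3531 med [ 0.478 -0.244  0.026] rect [ 508.4 -240.4   63.5  124.6   89.8]
0.18 5576 med [ 0.596 -0.16   0.114] rect [ 594.6 -159.5  154.9    9.3   89.1]
t 25.15 p [ 0.4449 -0.1498  0.1776] [-3.141e+00  2.000e-03  3.141e+00] w 0.0635
.478,-.141,.046,3.1416 [-0.66  0.18  2.63] [-0.001  0.002 -0.   ]
```

View pics/w9.png

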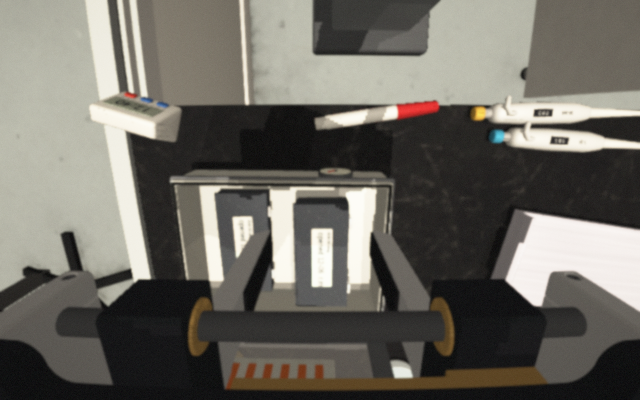

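```bash
python3 go.py .444,-.19,.31,3.1416 .655,-.19,.31,3.1416 .655,-.19,.221,3.1416
```

```text
t 25.15 p [ 0.4449 -0.1498  0.1776] [-3.141e+00  2.000e-03  3.141e+00] w 0.0635
.444,-.19,.31,3.1416 [ 0.01 -0.81 -2.65] [-0.001  0.002 -0.   ]
.655,-.19,.31,3.1416 [-4.21 -0.8  -2.64] [-0.001  0.002 -0.   ]
.655,-.19,.221,3.1416 [-4.2  -0.8  -0.86] [-0.001  0.002 -0.   ]
```

Call:
{"name": "move_arm", "arguments": {
  "targets": [
    [-1,0,0,-1.0,0,0,0],
    [-1,0,0,-2.0,0,0,0],
    [-1,0,1.0,-2.65,0,0,0],
    [-1,0,2.0,-2.65,0,0,0],
    [-1,0,3.0,-2.65,0,0,0],
    [-1,0,4.0,-2.65,0,0,0],
    [-1,0,5.0,-2.65,0,0,0],
    [-1,0,5.5,-2.65,0,0,0]
  ]
}}

```text
time_s: 25.95
ee_pos: [0.4448, 0.1285, 0.3081]
eef_rot: [-3.141, -0.002, -3.14]
force: [0.6, -0.5, 0.7]
grip_width: 0.0032
grip_force: 0.0
```

```bash
python3 c.py top top5.png; python3 c.py scene s5.png; python3 -c "
import cv2
a=cv2.imread('pics/top5.png')[150:290,310:450]
cv2.imwrite('pics/v2.png',cv2.resize(a,None,fx=4,fy=4,interpolation=cv2.INTER_CUBIC))"; python3 go.py .444,-.19,.31,3.1416 .655,-.19,.31,3.1416 .655,-.19,.221,3.1416
```

```text
t 25.95
0.94 785 med [ 0.517 -0.151  0.049] rect [ 516.1 -151.    60.8  122.9   89.5]
0.78 783 med [ 0.511 -0.238  0.027] rect [ 509.6 -239.9   62.4  125.1   89.1]
t 26.05
t 26.15 p [0.4451 0.1259 0.3082] [-3.141e+00 -2.000e-03 -3.140e+00] w 0.0004
.444,-.19,.31,3.1416 [ 0.03 -6.32 -0.03] [-0.001 -0.002  0.002]
.655,-.19,.31,3.1416 [-4.19 -6.33 -0.04] [-0.001 -0.002  0.002]
.655,-.19,.221,3.1416 [-4.19 -6.32  1.74] [-0.001 -0.002  0.002]
```

View pics/v2.png

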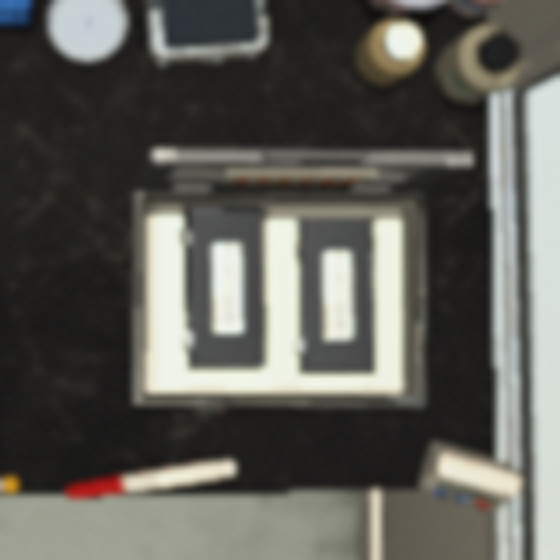

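All three cases are in the box: a single at (338,295) and a stack of two at (226,290), both flat. Next is the lid, with the fingers going over its top to behind it.

Call:
{"name": "move_arm", "arguments": {
  "targets": [
    [-1,-0.6,-0.8,0,0,0,0],
    [-1,-1.1,-1.6,0,0,0,0],
    [-1,-1.7,-2.4,0,0,0,0],
    [-1,-2.2,-3.2,0,0,0,0],
    [-1,-2.8,-4.0,0,0,0,0],
    [-1,-3.4,-4.8,0,0,0,0],
    [-1,-4.0,-5.6,0,0,0,0],
    [-1,-4.2,-6.33,0,0,0,0],
    [-1,-4.2,-6.33,0,0,0,0],
    [-1,-4.2,-6.33,0.6,0,0,0],
    [-1,-4.2,-6.33,1.2,0,0,0],
    [-1,-4.2,-6.33,1.74,0,0,0]
  ]
}}

```text
time_s: 27.35
ee_pos: [0.6541, -0.1919, 0.2204]
eef_rot: [3.141, -0.001, 3.141]
force: [0.3, -0.7, -0.1]
grip_width: 0.0006
grip_force: 0.0
```

```bash
python3 go.py .616,-.19,.221,3.1416 .591,-.19,.221,3.1416 .563,-.19,.215,3.1416 .536,-.19,.204,3.1416  .512,-.19,.188,3.1416 .4915,-.19,.167,3.1416 .476,-.19,.143,3.1416 .465,-.19,.116,3.1416 .46,-.19,.087,3.1416
```

```text
t 27.35 p [ 0.6541 -0.1919  0.2204] [ 3.141e+00 -1.000e-03  3.141e+00] w 0.0006
.616,-.19,.221,3.1416 [ 0.76  0.04 -0.01] [ 0.    -0.001 -0.001]
.591,-.19,.221,3.1416 [ 1.26  0.04 -0.01] [ 0.    -0.001 -0.001]
.563,-.19,.215,3.1416 [1.82 0.04 0.11] [ 0.    -0.001 -0.001]
.536,-.19,.204,3.1416 [2.36 0.04 0.33] [ 0.    -0.001 -0.001]
.512,-.19,.188,3.1416 [2.84 0.04 0.65] [ 0.    -0.001 -0.001]
.4915,-.19,.167,3.1416 [3.25 0.03 1.07] [ 0.    -0.001 -0.001]
.476,-.19,.143,3.1416 [3.56 0.03 1.55] [ 0.    -0.001 -0.001]
.465,-.19,.116,3.1416 [3.78 0.03 2.09] [ 0.    -0.001 -0.001]
.46,-.19,.087,3.1416 [3.88 0.03 2.67] [ 0.    -0.001 -0.001]
```

Slowly first, down to about θ 1.0.

Call:
{"name": "move_arm", "arguments": {
  "targets": [
    [-1,0.4,0,0,0,0,0],
    [-1,0.76,0,0,0,0,0],
    [-1,1.0,0,0,0,0,0],
    [-1,1.26,0,0,0,0,0],
    [-1,1.54,0,0.05,0,0,0],
    [-1,1.82,0,0.11,0,0,0],
    [-1,2.1,0,0.22,0,0,0],
    [-1,2.36,0,0.33,0,0,0],
    [-1,2.36,0,0.33,0,0,0]
  ]
}}

```text
time_s: 28.25
ee_pos: [0.5354, -0.1916, 0.2054]
eef_rot: [3.141, -0.001, 3.141]
force: [0.1, 0.5, 0.5]
grip_width: 0.0007
grip_force: 0.0
```

```bash
python3 -c "
from h import *
shot('scene','s6.png'); a=cv2.imread('pics/s6.png')[100:270,180:400]
cv2.imwrite('pics/v3.png',cv2.resize(a,None,fx=3,fy=3))"; python3 go.py .512,-.19,.188,3.1416 .4915,-.19,.167,3.1416 .476,-.19,.143,3.1416 .465,-.19,.116,3.1416 .46,-.19,.087,3.1416
```

```text
t 28.3 p [ 0.5363 -0.1916  0.2059] [ 3.141e+00 -1.000e-03  3.141e+00] w 0.0007
.512,-.19,.188,3.1416 [0.49 0.03 0.36] [ 0.    -0.001 -0.001]
.4915,-.19,.167,3.1416 [0.9  0.03 0.78] [ 0.    -0.001 -0.001]
.476,-.19,.143,3.1416 [1.21 0.03 1.26] [ 0.    -0.001 -0.001]
.465,-.19,.116,3.1416 [1.43 0.03 1.8 ] [ 0.    -0.001 -0.001]
.46,-.19,.087,3.1416 [1.52 0.03 2.38] [ 0.    -0.001 -0.001]
```

View pics/v3.png

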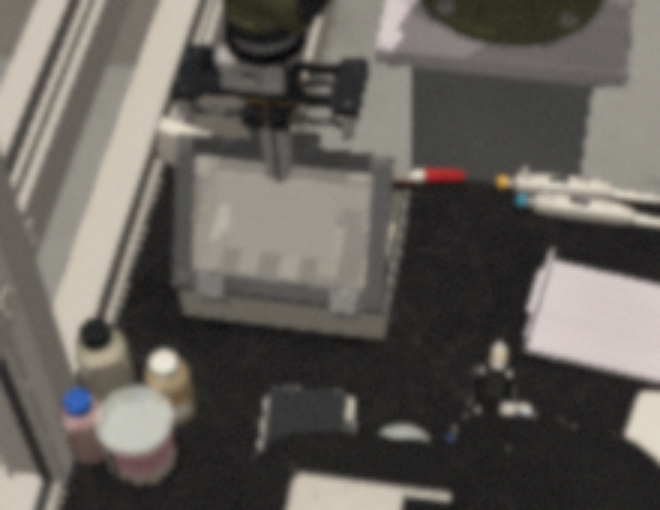

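The lid leans forward under the fingers (275,170), and the tray is empty. I'll keep following the arc.

Call:
{"name": "move_arm", "arguments": {
  "targets": [
    [-1,0.25,0,0.18,0,0,0],
    [-1,0.49,0,0.37,0,0,0],
    [-1,0.7,0,0.57,0,0,0],
    [-1,0.9,0,0.78,0,0,0],
    [-1,1.06,0,1.02,0,0,0],
    [-1,1.21,0,1.26,0,0,0],
    [-1,1.32,0,1.53,0,0,0],
    [-1,1.43,0,1.8,0,0,0],
    [-1,1.48,0,2.1,0,0,0],
    [-1,1.52,0,2.3,0,0,0],
    [-1,1.52,0,2.38,0,0,0],
    [-1,1.52,0,2.4,0,0,0]
  ]
}}

```text
time_s: 29.5
ee_pos: [0.4608, -0.1913, 0.087]
eef_rot: [3.141, -0.001, -3.141]
force: [-12.7, 4.5, 25.9]
grip_width: 0.0006
grip_force: 12.8
```

Call:
{"name": "move_arm", "arguments": {
  "targets": [
    [-1,0,0,0.02,0,0,0],
    [-1,0,0,-0.5,0,0,0],
    [-1,0,0,-1.3,0,0,0],
    [-1,0,1.0,-2.3,0,0,0],
    [-1,0,2.0,-3.0,0,0,0],
    [-1,0,3.0,-3.0,0,0,0],
    [-1,0,4.0,-3.0,0,0,0],
    [-1,0,5.0,-3.0,0,0,0],
    [-1,0,6.0,-3.0,0,0,0],
    [-1,0,6.0,-3.0,0,0,0]
  ]
}}

```text
time_s: 30.5
ee_pos: [0.4607, 0.112, 0.2366]
eef_rot: [3.141, 0.001, -3.139]
force: [0.4, -0.0, 0.6]
grip_width: 0.0008
grip_force: 0.0
```

```bash
python3 - <<'E'
from h import *
o,I,D=shot("top","top7.png"); C=cloud("top",D,D>0,o)
B=C[(abs(C[:,1]+.19)<.105)&(C[:,0]>.42)&(C[:,0]<.61)]
for x in np.arange(.425,.61,.015):
    q=B[abs(B[:,0]-x)<.008][:,2]; print(round(x,3),np.percentile(q,[5,50,95]).round(3))
for n,y in ((-.098,0),(-.284,0)):
    q=B[(abs(B[:,1]-n)<.008)&(B[:,0]>.45)&(B[:,0]<.57)]; print(n,np.polyfit(q[:,0],q[:,2],1).round(3))
cv2.imwrite('pics/v4.png',cv2.resize(I[130:290,180:460,::-1],None,fx=2.8,fy=2.8))
E
```

```text
0.425 [0.043 0.072 0.077]
0.44 [0.068 0.073 0.077]
0.455 [0.065 0.07  0.075]
0.47 [0.065 0.07  0.075]
0.485 [0.066 0.07  0.076]
0.5 [0.066 0.07  0.076]
0.515 [0.066 0.07  0.075]
0.53 [0.066 0.071 0.075]
0.545 [0.065 0.07  0.076]
0.56 [0.065 0.07  0.076]
0.575 [0.067 0.073 0.078]
0.59 [-0.     0.073  0.078]
0.605 [-0.004  0.     0.062]
-0.098 [-0.002  0.073]
-0.284 [-0.002  0.073]
```

View pics/v4.png

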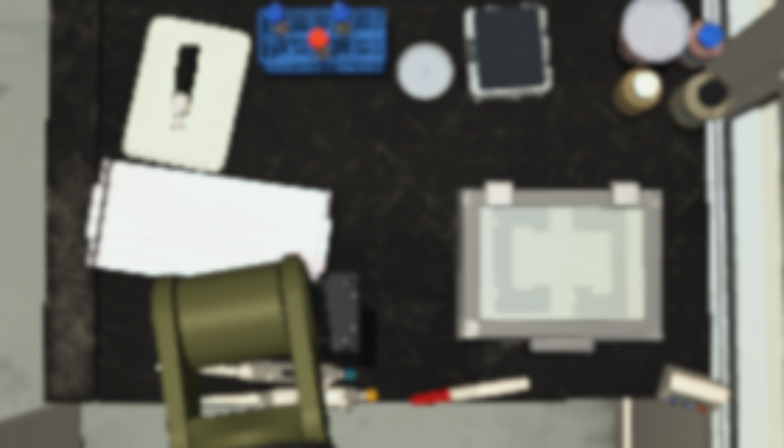

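The lid is level (slope about 0) with its face at 73 mm, so it is fully shut. The tray is empty, and the bottles and dish stand where they were.

```bash
python3 -c "
from station import ctrl
print(ctrl.hand_in())"
```

```text
the job is handed in; nothing more can be done
None
```

I put all three cases flat in the dry box (one pile of two and one single), shut the lid fully, left the bottles and dish untouched, and handed in the job; it returned no verdict.

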